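Fill the vial rack and hold the incubator lid open

TASK

Move the three vials left in the white tray into the empty row of the grey rack: lower each one upright and fully down into its hole, without dropping or tipping any vial and without disturbing the bottles and the beaker. Then lift the incubator's lid and hold it open at 60 degrees so that I can set the full rack inside; the lid has no stay and falls shut if let go, so finish while still holding it there, at rest.

Things in the scene. Friction and masses are not known exactly. Their poses are not given: they have to be found in the camera images.
- lid_angle (a joint): Hinge of the incubator's lid: 0 = shut, grows as it opens (rad; 60 degrees = 1.047, stop at 1.31). Moves freely: the lid falls shut from any angle when let go. Starts shut. The incubator is a low white bench-top box, 230 mm front to back, 290 mm wide, 135 mm high, fixed to the bench, its front with the control panel facing roughly towards the robot.
- lid: The lid itself; origin on the hinge axis, in the middle, axes as point lid_hinge.
- lid_handle (a point): Middle of the lid's handle: a round steel bar 12 mm thick, 120 mm long, parallel to the hinge, on two posts. Its centre line is 35 mm above the lid's top face, 25 mm behind the lid's front edge, 200 mm from the hinge axis along the lid and 53 mm above it square to the lid; 192 mm above the bench when shut. Axes turn with the lid; shut: x level, towards the hinge, y along the bar, z up.
- lid_hinge (a point): Middle of the lid's hinge axis (its y), at the incubator's rear top edge, 139 mm above the bench; axes as those of lid_handle. Opening swings the handle up and back over towards the hinge. The lid is a grey frame with a clear window, 225 mm front to back, 290 mm wide, 18 mm thick, 0.5 to 0.8 kg: lifting it at the handle takes 3 to 5 N.
- rack: Grey plastic vial rack, loose, 0.5 kg: block 185 mm (its x) by 125 mm (its y), 30 mm high; origin at the centre of its underside. Six round holes, 36 mm across, 24 mm deep, floors 6 mm above the underside, mouths with 2 mm chamfer, in two rows of three along x, 60 mm apart both ways: the row at y = +30 mm is full, that at y = -30 mm is empty.
- free_hole0 (a point): Centre of the mouth of an empty hole of the rack (x = -60 mm in its row), 30 mm above the bench. A vial fully down in it has its centre 23.5 mm above this point and its top 71 mm above it. The nearest neighbouring vials stand 60 mm away between centres, leaving about 32 mm free between vials.
- free_hole1 (a point): Centre of the mouth of an empty hole of the rack (x = 0 mm in its row), 30 mm above the bench. A vial fully down in it has its centre 23.5 mm above this point and its top 71 mm above it. The nearest neighbouring vials stand 60 mm away between centres, leaving about 32 mm free between vials.
- free_hole2 (a point): Centre of the mouth of an empty hole of the rack (x = 60 mm in its row), 30 mm above the bench. A vial fully down in it has its centre 23.5 mm above this point and its top 71 mm above it. The nearest neighbouring vials stand 60 mm away between centres, leaving about 32 mm free between vials.
- tray: Shallow white plastic tray, loose, 0.5 kg, 200 mm (its x) by 140 mm (its y), rim 18 mm high, floor 5 mm thick; origin at the centre of its underside. At the start it holds three vials, roughly 58 mm apart along its x, with nothing beside them along its y.
- vial0_mid (a point): Centre (half-way up) of a vial that starts upright in the white tray. Amber glass with a white cap, round: body 28 mm across, cap 24 mm across, 95 mm high overall (the body's straight side reaches from 47.5 mm below to 29.5 mm above this point); 40 to 85 g. z is its axis.
- vial1_mid (a point): Centre (half-way up) of a vial that starts upright in the white tray. Amber glass with a white cap, round: body 28 mm across, cap 24 mm across, 95 mm high overall (the body's straight side reaches from 47.5 mm below to 29.5 mm above this point); 40 to 85 g. z is its axis.
- vial2_mid (a point): Centre (half-way up) of a vial that starts upright in the white tray. Amber glass with a white cap, round: body 28 mm across, cap 24 mm across, 95 mm high overall (the body's straight side reaches from 47.5 mm below to 29.5 mm above this point); 40 to 85 g. z is its axis.
- racked0_mid (a point): Centre (half-way up) of one of the three like vials (28 mm across, 95 mm high) that already stand in the rack's full row.
- racked1_mid (a point): Centre (half-way up) of one of the three like vials (28 mm across, 95 mm high) that already stand in the rack's full row.
- racked2_mid (a point): Centre (half-way up) of one of the three like vials (28 mm across, 95 mm high) that already stand in the rack's full row.
- reagent: Bystander: amber reagent bottle with blue cap, 70 mm across, 140 mm high; origin at the centre of its underside. To be left alone.
- beaker: Bystander: glass beaker, 62 mm across, 75 mm high; origin at the centre of its underside. To be left alone.
- wash: Bystander: white wash bottle with red cap and bent spout, 62 mm across, 190 mm high; origin at the centre of its underside. To be left alone.

How it is judged (in metres and radians):
On the way:
1. all six vials stand fully down in the rack's holes (z of vial0_mid in the frame of rack between 0.048 and 0.058 m and x of vial0_mid in the frame of rack between -0.085 and 0.085 m and y of vial0_mid in the frame of rack between -0.055 and 0.055 m and angle between each of vial0_mid, vial1_mid, vial2_mid, racked0_mid, racked1_mid, racked2_mid's own z axis and vertical below 0.15 rad and z of vial1_mid in the frame of rack between 0.048 and 0.058 m and x of vial1_mid in the frame of rack between -0.085 and 0.085 m and y of vial1_mid in the frame of rack between -0.055 and 0.055 m and z of vial2_mid in the frame of rack between 0.048 and 0.058 m and x of vial2_mid in the frame of rack between -0.085 and 0.085 m and y of vial2_mid in the frame of rack between -0.055 and 0.055 m and z of racked0_mid in the frame of rack between 0.048 and 0.058 m and x of racked0_mid in the frame of rack between -0.085 and 0.085 m and y of racked0_mid in the frame of rack between -0.055 and 0.055 m and z of racked1_mid in the frame of rack between 0.048 and 0.058 m and x of racked1_mid in the frame of rack between -0.085 and 0.085 m and y of racked1_mid in the frame of rack between -0.055 and 0.055 m and z of racked2_mid in the frame of rack between 0.048 and 0.058 m and x of racked2_mid in the frame of rack between -0.085 and 0.085 m and y of racked2_mid in the frame of rack between -0.055 and 0.055 m), for 0.2 s.
At the end, for the whole second after the job is handed in: The robot holds the lid, touching it with more than 0.8 N, open between 54 and 66 degrees and at rest (below 0.05 rad/s), no bottle, beaker, rack or tray propping it, while all six vials stand in the rack's holes, fully down (within about 4 mm) and upright within 0.15 rad (all of step 1 and value of joint lid_angle between 0.942478 and 1.15192 rad and velocity of joint lid_angle between -0.05 and 0.05 rad/s and (contact force between lid and the fingers above 0.8 N or contact force between lid and the arm above 0.8 N) and contact force between lid and reagent below 0.2 N and contact force between lid and beaker below 0.2 N and contact force between lid and wash below 0.2 N and contact force between lid and rack below 0.2 N and contact force between lid and tray below 0.2 N); the arm keeps its last pose, push and grip.
It fails at once if a vial is tipped over (angle between any of vial0_mid, vial1_mid, vial2_mid, racked0_mid, racked1_mid, racked2_mid's own z axis and vertical above 0.6 rad).
It fails at once if a vial is dropped (it moves faster than 0.7 m/s with no finger on it, as after a fall of 25 mm) ((linear speed of vial0 above 0.7 m/s and contact force between vial0 and the fingers below 0.05 N) or (linear speed of vial1 above 0.7 m/s and contact force between vial1 and the fingers below 0.05 N) or (linear speed of vial2 above 0.7 m/s and contact force between vial2 and the fingers below 0.05 N) or (linear speed of racked0 above 0.7 m/s and contact force between racked0 and the fingers below 0.05 N) or (linear speed of racked1 above 0.7 m/s and contact force between racked1 and the fingers below 0.05 N) or (linear speed of racked2 above 0.7 m/s and contact force between racked2 and the fingers below 0.05 N)).
It fails at once if the reagent bottle, beaker or wash bottle is moved by more than 30 mm or tipped (distance of any of reagent, beaker, wash from where it was at the start of the episode above 0.03 m or angle between any of reagent, beaker, wash's own z axis and vertical above 0.3 rad).
It also fails if it takes over 72 s, if anything falls off the work surface, if the arm or the gripper's body presses on something with over 40 N, if the wrist force passes 120 N, or if a joint passes its speed limit or range.

ROBOT

A 6-joint arm with a two-finger parallel gripper is mounted at the origin on the work surface. World frame = base frame: x ahead of the robot, y to its left, z up, the work surface at z = 0. Lengths are in m, angles in degrees, forces in N, time in s.
With the tool pointing down it reaches from about 0.25 to 0.85 m from the base axis. Payload 12.5 kg.
Tool frame: the origin (TCP) lies at the very end of the fingers, on their centre line; the grasp point (between the pads) lies behind it (manip.tcp_to_grasp is the z of the grasp point in the tool frame, in m); z points along the fingers, y is the line along which they close (so a half turn about z gives the same grasp; the last joint's range is limited). The gripper opens to 93 mm and grips with 3 to 60 N. Pads are 15 mm wide; open, the fingers measure 128 mm over their backs; the gripper's body (75 mm by 188 mm) begins 65 mm behind the grasp point.
Start: joints at [66.601, 20.094, 94.641, -0, 65.266, -4.847], TCP at [0.175, 0.521, 0.198] pointing down, gripper open.
Joint ranges: [-157.81, 157.81], [-45, 120.19], [0.68, 151.7], [-89.99, 269.99], [4.06, 180], [-164.3, 164.3]. Speed limits (degrees/s): [127.2, 127.2, 159.86, 180, 180, 180].

INTERFACE

Orientations are given as [roll, pitch, yaw] about the fixed x, y, z axes, in that order (R = Rz(yaw) Ry(pitch) Rx(roll)).
In Python, from workcell import manip gives the robot as it stands.
- The arm moves only by the tool carry_out, never from a script. Its argument "commands" is one flat list of numbers, 6 for each row, row after row: the shift along the tool's x, y, z in mm, then the turn, a rotation vector about the tool's x, y, z in rad. A call has 1 to 8 rows; each row is the pose to reach, as a shift and turn from the pose commanded when the call began, along the tool's axes at that moment; what a row does not reach only later rows make up. A row lasts 1/10 s, in which the tool goes at most 50 mm and 8.59 degrees, less where a joint would pass 70% of its speed; a pose out of reach is approached as far as the arm can. A call with a gripper value outside its range is refused whole. "jaw" is the gripper's target within -1 to 1 (fully open at 1, half-way at 0, shut at -1), set as the call begins (left out, the last holds). The fingers move at their own pace and stop on an object; "squeeze" is the grip in N (left out, the last holds). Time passes only in rows, so rows that repeat a pose let the fingers close. It gives the time, the measured TCP pose, the force, the opening and the grip force at its end, in the units of the state.
- manip.get_obs(): the state, without advancing time (a new reading comes with each control period).
- manip.capture(name): name is "scene" or "top" or "wrist"; returns a dict with "img" (384x512x3 uint8, blue, green, red), "depth" (384x512 float32, m along the optical axis (not along the pixel's ray), 0 where there is no reading), "K" (3x3 intrinsics, pixels), "xyz" and "rotation" of the camera in the world; the wrist camera has in their place "tool_from_camera" (4x4, takes a point from camera to tool coordinates, whose origin is the TCP and whose axes are the flange's). Camera axes: x right, y down, z forward; pixel columns grow to the right and rows downward; lengths in m; the calibration is good to about 2 mm. The wrist camera is an equidistant fisheye: a pixel r from the principal point sees the ray r / f radians off the axis. A picture is of the moment at which its call begins: read the wrist's pose just before it.
- manip.sign_off(): hands the job in; it is judged then, once.
The state is a dict: "time_s": time; "joint_positions": joint angles; "qd": joint speeds; "joint_efforts": joint torques, N m; "ee_pos": TCP position; "eef_rot": TCP orientation; "force": force on the tool from outside, world axes, zero at the start; "torque": the same for the moment, N m; "finger_gap": finger opening in m; "grasp_force": force on a finger pad.
Only numpy, scipy, OpenCV 4.12 (cv2) and the standard library are available. Lean on these libraries where they do the work, as an engineer would, in place of code of your own. Each camera call takes 0.05 s, during which the arm holds its last target. There are 200 camera calls.

## Working session

There is one attempt and no reset: what is moved stays moved. The work goes in short steps, Python scripts to look and compute and a tool call to move; the robot and the scene stay as the last step left them, time stands still between calls to the robot, and variables do not carry over. Pictures are saved under pics/ and viewed, at most 10 in all, crops included, and the job is handed in when it is done.

Besides the shell and the picture viewer there is one more tool, called after "Call:" as name(argument=value, ...) on one line, values as JSON. carry_out: Moves the arm, as the interface text tells. Its arguments: {"type":"object","properties":{"commands":{"type":"array"},"jaw":{"type":"number"},"squeeze":{"type":"number"}},"required":["commands"]}

```bash
mkdir -p pics; cat > h.py <<'E'
import numpy as np, cv2
from scipy.spatial.transform import Rotation as Rn
from workcell import manip
def cloud(c):
    d=c["depth"];K=np.array(c["K"]);v,u=np.mgrid[:d.shape[0],:d.shape[1]]
    p=np.stack([(u-K[0,2])/K[0,0]*d,(v-K[1,2])/K[1,1]*d,d],-1)
    R=np.array(c["rotation"]);R=R if R.shape==(3,3) else Rn.from_euler('xyz',R,degrees=True).as_matrix()
    return p@R.T+np.array(c["xyz"])
E
python3 - <<'E'
from h import *
import pickle
o=manip.get_obs();print(o, manip.tcp_to_grasp)
cs={}
for n in("scene","top"):
    c=manip.capture(n);cs[n]=c;print(n,c["K"],c["xyz"],c["rotation"])
    cv2.imwrite(f"pics/{n}0.png",c["img"])
pickle.dump(cs,open("c0.pkl","wb"))
E
```

```text
{'time_s': 0.0, 'joint_positions': array([ 6.65990905e+01,  2.01249067e+01,  9.46749276e+01,  1.80108460e-03,
        6.52676717e+01, -4.84615785e+00]), 'qd': array([ 0.01499851, -0.03682847,  0.00236852,  0.04634836,  0.06005827,
        0.11520543]), 'joint_efforts': array([-5.11094513e-04, -4.97315526e+01, -2.85250318e+01,  6.99381670e-02,
        2.57521000e-02, -1.19666647e-04]), 'ee_pos': array([0.17482948, 0.5210915 , 0.19720943]), 'eef_rot': array([-1.79932873e+02, -7.33208865e-03,  1.61444490e+02]), 'force': array([ 0.68552496,  0.30471303, -0.45919953]), 'torque': array([0.01535086, 0.01001225, 0.03679163]), 'grasp_force': 0.0, 'finger_gap': 0.09305856874618501} -0.0188
scene [[363.87668934   0.         258.788078  ]
 [  0.         363.87668934 190.76767444]
 [  0.           0.           1.        ]] [ 1.19264091 -0.38064618  0.83085098] [-133.22778625    0.81645126   50.61122255]
top [[364.57665576   0.         256.11759875]
 [  0.         364.57665576 192.79028621]
 [  0.           0.           1.        ]] [0.36061212 0.09918321 1.35059143] [-169.04174924   -0.18221061  -90.52597043]
```

View pics/scene0.png

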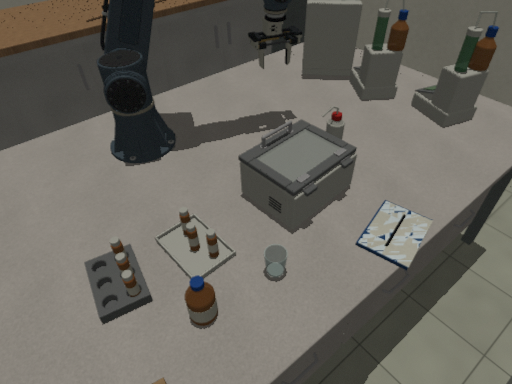

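View pics/top0.png

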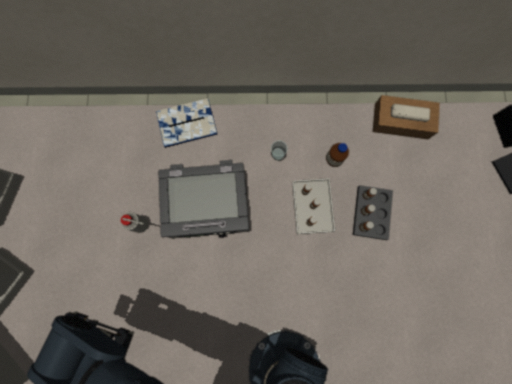

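The scene view shows the rack at bottom left (120,280) with its empty row on the left, the tray at (195,245) with three vials, the reagent at (200,300), the beaker at (275,262), and the incubator at (300,170) with the handle at (278,133). The top view shows tray vials near (306,190), (314,204) and (311,221), racked vials at (372,193), (370,208) and (369,225), the handle on the robot side at about (205,234), and the wash bottle at (133,222).

```bash
python3 - <<'E'
from h import *
import pickle
cs=pickle.load(open("c0.pkl","rb"))
for n in("top","scene"):
    c=cs[n];P=cloud(c);z=P[...,2];ok=c["depth"]>0
    print(n,"bench z",np.median(z[ok&(abs(P[...,0]-.45)<.05)&(abs(P[...,1]-.0)<.05)]))
    def blobs(m,name,mn=4):
        k,l=cv2.connectedComponents(m.astype(np.uint8))
        for i in range(1,k):
            s=l==i
            if s.sum()>=mn:
                q=P[s];print(" ",name,s.sum(),np.round(q.mean(0),4),"min",np.round(q.min(0),3),"max",np.round(q.max(0),3),"px",np.argwhere(s).mean(0)[::-1].round(1))
    reg=ok&(P[...,0]>.2)&(P[...,0]<.85)&(P[...,1]<.45)&(P[...,1]>-.5)
    blobs(reg&(P[...,1]<.05)&(z>.088)&(z<.115),"vialtop",3)
    blobs(reg&(z>.11)&(P[...,1]<0),"tall",8)
    blobs(reg&(P[...,1]<.05)&(z>.022)&(z<.037),"rack",60)
    blobs(reg&(P[...,1]>.05)&(z>.165),"high")
    blobs(reg&(P[...,1]>.05)&(z>.142)&(z<.165),"lid",50)
    for nm,m in(("rackmin",reg&(P[...,1]<-.2)&(z>.02)&(z<.036)),("lid",reg&(P[...,1]>.02)&(z>.145)&(z<.168))):
        q=P[m][:,:2].astype(np.float32);r=cv2.minAreaRect(q);print(nm,r)
    for (a,b) in((.5,.8),): pass
E
python3 - <<'E'
import cv2
a=cv2.imread('pics/top0.png')[140:250,110:410];cv2.imwrite('pics/topc.png',cv2.resize(a,None,fx=2.66,fy=2.66,interpolation=cv2.INTER_CUBIC))
E
```

```text
top bench z 0.0004386249182521951
  vialtop 177 [ 0.7472 -0.2027  0.1003] min [ 0.722 -0.243  0.088] max [ 0.79  -0.174  0.115] px [338.5 152.4]
  vialtop 40 [ 0.6248 -0.09    0.0998] min [ 0.614 -0.101  0.089] max [ 0.636 -0.079  0.103] px [308.2 186.2]
  vialtop 44 [ 0.6067 -0.3157  0.0992] min [ 0.596 -0.328  0.088] max [ 0.619 -0.306  0.106] px [372.8 190.7]
  vialtop 41 [ 0.5712 -0.1187  0.0997] min [ 0.559 -0.13   0.089] max [ 0.583 -0.107  0.105] px [317.  201.2]
  vialtop 44 [ 0.5476 -0.3064  0.0998] min [ 0.536 -0.32   0.091] max [ 0.559 -0.295  0.106] px [371.3 207.4]
  vialtop 41 [ 0.5088 -0.1039  0.0993] min [ 0.498 -0.116  0.088] max [ 0.52  -0.093  0.105] px [313.4 219.1]
  vialtop 45 [ 0.4882 -0.2963  0.0996] min [ 0.477 -0.308  0.089] max [ 0.5   -0.287  0.109] px [369.6 224.5]
  tall 109 [ 0.7523 -0.2069  0.1309] min [ 0.737 -0.231  0.11 ] max [ 0.771 -0.191  0.146] px [341.6 148.3]
  rack 1219 [ 0.5406 -0.3366  0.0299] min [ 0.442 -0.414  0.022] max [ 0.643 -0.261  0.037] px [373.7 212.2]
  high 159 [0.4846 0.2637 0.1963] min [0.475 0.198 0.167] max [0.494 0.33  0.2
[... 1394 characters left out ...]
in [ 0.438 -0.414  0.022] max [ 0.641 -0.262  0.037] px [114.6 282.4]
  rack 61 [0.7553 0.0206 0.03  ] min [ 0.745 -0.002  0.022] max [0.775 0.032 0.037] px [275.1 256.6]
  rack 92 [ 0.7791 -0.2227  0.0296] min [ 0.749 -0.247  0.022] max [ 0.789 -0.187  0.037] px [204.  317.3]
  high 179 [0.485  0.258  0.1909] min [0.473 0.197 0.166] max [0.495 0.327 0.201] px [275.8 131. ]
  lid 4699 [0.5831 0.2568 0.1545] min [0.45  0.116 0.142] max [0.699 0.419 0.165] px [296.8 155.8]
rackmin ((0.6187610030174255, -0.3237573206424713), (0.3767962157726288, 0.17872698605060577), 10.635520935058594)
lid ((0.5722585916519165, 0.26876434683799744), (0.2318325638771057, 0.2915699779987335), 4.2435736656188965)
```

View pics/topc.png

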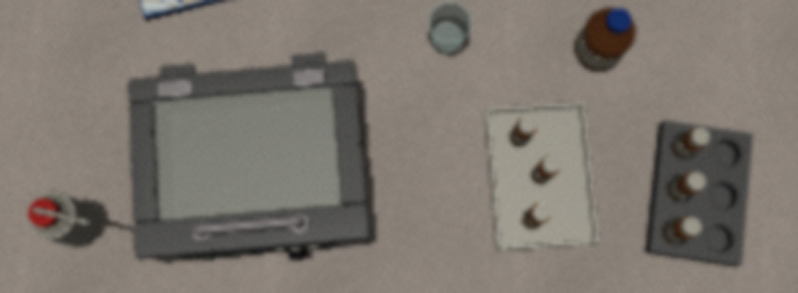

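```bash
cat >> h.py <<'E'
def delta(x,y,z,rpy=None):
    "target TCP pose -> shift mm, turn rad in the present tool frame"
    o=manip.get_obs();R=Rn.from_euler('xyz',o["eef_rot"],degrees=True)
    t=Rn.from_euler('xyz',rpy,degrees=True) if rpy is not None else R
    s=R.inv().apply(np.array([x,y,z])-o["ee_pos"])*1000
    print("t",round(o["time_s"],2),"pos",o["ee_pos"].round(4),o["eef_rot"].round(2),"gap",round(o["finger_gap"],4),"F",o["force"].round(1),"->",s.round(1),(R.inv()*t).as_rotvec().round(3))
E
python3 -c "
from h import *
delta(.175,.521,.30);delta(.52,-.20,.30,[180,0,170.6])"
```

```text
t 0.1 pos [0.1748 0.5211 0.1973] [-1.7994e+02 -1.0000e-02  1.6144e+02] gap 0.093 F [ 0.  -0.5 -0.3] -> [  -0.2   -0.2 -102.7] [0. 0. 0.]
t 0.1 pos [0.1748 0.5211 0.1973] [-1.7994e+02 -1.0000e-02  1.6144e+02] gap 0.093 F [ 0.  -0.5 -0.3] -> [-556.7 -573.9 -102.2] [-0.001 -0.    -0.16 ]
```

Call:
carry_out(commands=[0,0,-50,0,0,0,0,0,-102,0,0,-0.03,-35,-36,-102,0,0,-0.06,-70,-72,-102,0,0,-0.1,-105,-108,-102,0,0,-0.13,-140,-144,-102,0,0,-0.16,-175,-180,-102,0,0,-0.16,-210,-216,-102,0,0,-0.16])

```text
time_s: 0.9
ee_pos: [0.305, 0.2491, 0.2997]
eef_rot: [-180.0, 0.0, 170.7]
force: [1.1, 0.2, 0.6]
finger_gap: 0.0933
grasp_force: 0.0
```

```bash
python3 -c "
from h import *
delta(.52,-.20,.30,[180,0,170.6])"
```

```text
t 0.9 pos [0.305  0.2491 0.2997] [-1.8000e+02  1.0000e-02  1.7065e+02] gap 0.0933 F [1.1 0.2 0.6] -> [-2.851e+02 -4.082e+02 -3.000e-01] [-0.     0.     0.001]
```

Call:
carry_out(commands=[-28,-41,0,0,0,0,-56,-81,0,0,0,0,-84,-122,0,0,0,0,-112,-162,0,0,0,0,-140,-203,0,0,0,0,-168,-243,0,0,0,0,-196,-284,0,0,0,0,-224,-324,0,0,0,0])

```text
time_s: 1.7
ee_pos: [0.4732, -0.1074, 0.2996]
eef_rot: [180.0, -0.0, 170.6]
force: [1.4, 0.5, -0.0]
finger_gap: 0.0928
grasp_force: 0.0
```

Call:
carry_out(commands=[-28,-40,0,0,0,0,-61,-84,0,0,0,0,-61,-84,0,0,0,0,-61,-84,0,0,0,0], jaw=0.4)

```text
time_s: 2.1
ee_pos: [0.5193, -0.1987, 0.2988]
eef_rot: [180.0, -0.1, 170.5]
force: [0.3, 1.2, 0.6]
finger_gap: 0.0667
grasp_force: 0.0
```

```bash
python3 - <<'E'
from h import *
import pickle
o=manip.get_obs();c=manip.capture("wrist");pickle.dump((o,c),open("w1.pkl","wb"))
print(o["ee_pos"],o["eef_rot"],c["K"],c["tool_from_camera"],c.keys())
cv2.imwrite("pics/w1.png",c["img"])
E
```

```text
[ 0.51930725 -0.19873378  0.29879943] [ 1.79967740e+02 -9.16439977e-02  1.70523905e+02] [[297.31863964   0.         254.22825849]
 [  0.         297.31863964 196.16661956]
 [  0.           0.           1.        ]] [[ 1.06684779e-03 -9.59941862e-01 -2.80197223e-01  7.73177258e-02]
 [ 9.99998764e-01  1.34772970e-03 -8.09771365e-04 -3.24654340e-04]
 [ 1.15496355e-03 -2.80196013e-01  9.59942113e-01 -1.88518355e-01]
 [ 0.00000000e+00  0.00000000e+00  0.00000000e+00  1.00000000e+00]] dict_keys(['img', 'depth', 'K', 'tool_from_camera'])
```

View pics/w1.png

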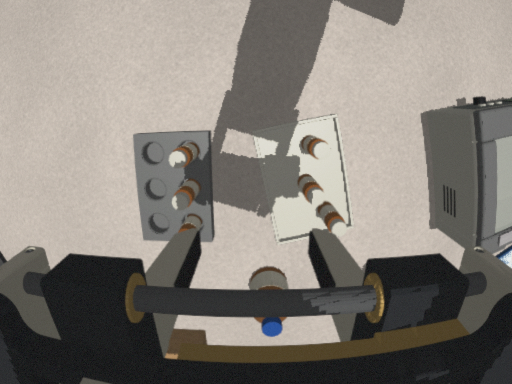

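```bash
cat >> h.py <<'E'
def wrays(o,c):
    K=np.array(c["K"]);v,u=np.mgrid[:384,:512];x=(u-K[0,2])/K[0,0];y=(v-K[1,2])/K[1,1]
    r=np.hypot(x,y)+1e-9;d=np.stack([np.sin(r)*x/r,np.sin(r)*y/r,np.cos(r)],-1)
    T=np.array(c["tool_from_camera"]);R=Rn.from_euler('xyz',o["eef_rot"],degrees=True).as_matrix()
    D=d@(R@T[:3,:3]).T;C=R@T[:3,3]+o["ee_pos"]
    P=C+D*(c["depth"]/d[...,2])[...,None]
    return C,D,P
def onplane(C,D,h): return C+D*((h-C[2])/D[...,2])[...,None]
E
python3 - <<'E'
from h import *
import pickle
o,c=pickle.load(open("w1.pkl","rb"))
C,D,P=wrays(o,c);z=P[...,2];ok=c["depth"]>0
print("bench",np.median(z[60:100,100:200]))
Q=onplane(C,D,.03)
v,u=np.mgrid[:384,:512]
def blobs(m,name,A,lo,hi):
    k,l,st,ce=cv2.connectedComponentsWithStats(m.astype(np.uint8),connectivity=4)
    for i in range(1,k):
        s=l==i
        if lo<=s.sum()<=hi: print(name,s.sum(),A[s].mean(0).round(4),"ext",np.ptp(A[s],axis=0).round(3),"z",P[s][:,2].min().round(3),np.median(P[s][:,2]).round(4),"px",ce[i].round(0))
reg=ok&(u<225)&(u>125)&(v<250)&(v>120)
blobs(ok&(u<178)&(u>138)&(v<240)&(v>132)&(z<.024),"hole",Q,60,900)
blobs(ok&(u<380)&(v<250)&(z>.092)&(z<.108),"cap",P,20,900)
m=reg&(z>.022)&(z<.036);r=cv2.minAreaRect(P[m][:,:2].astype(np.float32));print("rack",r,np.median(z[m]))
h=c["img"].max(-1)
E
```

```text
bench 0.001785047960763425
hole 319 [ 0.4756 -0.357   0.03  ] ext [0.034 0.032 0.   ] z 0.006 0.0081 px [153. 153.]
hole 312 [ 0.5345 -0.3665  0.03  ] ext [0.035 0.033 0.   ] z 0.005 0.0081 px [156. 188.]
hole 74 [ 0.5988 -0.4154  0.03  ] ext [0.055 0.017 0.   ] z -0.0 0.0018 px [140. 228.]
hole 260 [ 0.593  -0.3766  0.03  ] ext [0.032 0.033 0.   ] z 0.005 0.0086 px [159. 222.]
cap 260 [ 0.5054 -0.1072  0.1009] ext [0.024 0.023 0.011] z 0.092 0.1014 px [321. 150.]
cap 243 [ 0.485  -0.2977  0.102 ] ext [0.023 0.022 0.013] z 0.092 0.1026 px [177. 158.]
cap 251 [ 0.5682 -0.1222  0.1008] ext [0.024 0.023 0.012] z 0.092 0.1015 px [315. 197.]
cap 227 [ 0.5438 -0.3072  0.1018] ext [0.022 0.023 0.013] z 0.092 0.1025 px [180. 201.]
cap 211 [ 0.6207 -0.0931  0.1004] ext [0.024 0.022 0.012] z 0.092 0.1012 px [338. 228.]
rack ((0.5398696064949036, -0.33855724334716797), (0.1266261637210846, 0.1849277913570404), 80.58330535888672) 0.031612631851220346
```

The wrist view shows the rack holes near (154,152), (157,187) and (161,221), and the tray caps near (321,150), (316,197) and (338,227). It agrees with the fixed cameras to within 3–4 mm, and the relative offsets match to about 1 mm.

```bash
python3 -c "
from h import *
delta(.623,-.093,.12,[180,0,170.6])"
```

```text
t 2.15 pos [ 0.519  -0.1977  0.2992] [ 1.7997e+02 -7.0000e-02  1.7058e+02] gap 0.066 F [0.2 1.  0.6] -> [-85.6 120.2 179.2] [ 0.001 -0.001 -0.   ]
```

Call:
carry_out(commands=[-21,30,20,0,0,0,-42,61,45,0,0,0,-63,92,70,0,0,0,-84,122,100,0,0,0,-84,122,140,0,0,0,-84,122,170,0,0,0,-84,122,180,0,0,0,-84,122,180,0,0,0])

```text
time_s: 2.95
ee_pos: [0.6214, -0.0904, 0.1195]
eef_rot: [180.0, -0.1, 170.7]
force: [0.6, 1.5, 0.0]
finger_gap: 0.0652
grasp_force: 0.0
```

```bash
python3 - <<'E'
from h import *
delta(.623,-.093,.052,[180,0,170.6])
o=manip.get_obs();c=manip.capture("wrist");cv2.imwrite("pics/w2.png",c["img"])
C,D,P=wrays(o,c);print(P[...,2].shape)
m=(c["depth"]>0)&(P[...,2]>.088)&(P[...,2]<.106)&(np.hypot(P[...,0]-.62,P[...,1]+.093)<.03)
print(m.sum(),P[m].mean(0),np.ptp(P[m],axis=0))
E
```

```text
t 2.95 pos [ 0.6214 -0.0904  0.1195] [ 1.7999e+02 -9.0000e-02  1.7067e+02] gap 0.0652 F [0.6 1.5 0. ] -> [-2.1 -2.4 67.5] [ 0.    -0.002  0.001]
(384, 512)
852 [ 0.62086172 -0.09163939  0.10045239] [0.02294309 0.0235469  0.0153776 ]
```

View pics/w2.png

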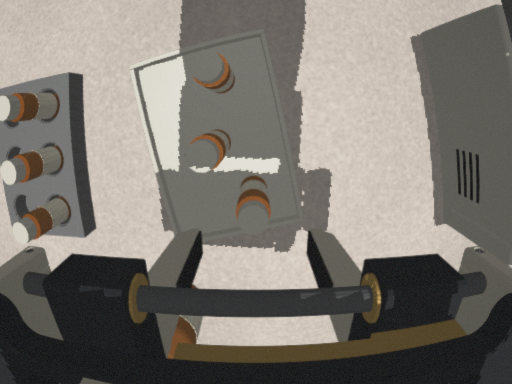

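The picture shows the cap at (253,212), midway between the fingers at about (195,260) and (318,260), so I descend and grip.

Call:
carry_out(commands=[0,-1,30,0,0,0,0,-1,55,0,0,0,0,-1,67,0,0,0,0,-1,67,0,0,0])

```text
time_s: 3.4
ee_pos: [0.6219, -0.0923, 0.0529]
eef_rot: [180.0, -0.0, 170.6]
force: [0.5, 0.6, -0.3]
finger_gap: 0.0654
grasp_force: 0.0
```

Call:
carry_out(commands=[0,0,0,0,0,0,0,0,0,0,0,0,0,0,0,0,0,0,0,0,0,0,0,0,0,0,0,0,0,0,0,0,0,0,0,0], jaw=-1, squeeze=12)

```text
time_s: 4.0
ee_pos: [0.6222, -0.0923, 0.053]
eef_rot: [180.0, 0.0, 170.6]
force: [0.6, 0.3, 0.9]
finger_gap: 0.027
grasp_force: 12.0
```

Call:
carry_out(commands=[0,0,-10,0,0,0,0,0,-35,0,0,0,0,0,-70,0,0,0,0,0,-105,0,0,0,0,0,-125,0,0,0,0,0,-130,0,0,0])

```text
time_s: 4.6
ee_pos: [0.6231, -0.0926, 0.1859]
eef_rot: [-180.0, 0.3, 170.6]
force: [-0.8, 0.1, -0.7]
finger_gap: 0.0275
grasp_force: 12.0
```

Call:
carry_out(commands=[-1,-15,0,0,0,0,-4,-55,0,0,0,0,-7,-100,0,0,0,0,-10,-145,0,0,0,0,-13,-190,0,0,0,0,-16,-230,0,0,0,0,-18,-265,0,0,0,0,-19,-283,0,0,0,0])

```text
time_s: 5.4
ee_pos: [0.5928, -0.3778, 0.1806]
eef_rot: [180.0, -0.1, 170.5]
force: [-0.5, 0.7, -1.5]
finger_gap: 0.0272
grasp_force: 12.0
```

Call:
carry_out(commands=[0,0,20,0,0,0,0,0,50,0,0,0,0,0,75,0,0,0,0,0,75,0,0,0,0,0,75,0,0,0])

```text
time_s: 5.9
ee_pos: [0.5945, -0.3744, 0.1077]
eef_rot: [180.0, -0.1, 170.6]
force: [-0.5, -0.7, 0.4]
finger_gap: 0.0276
grasp_force: 12.0
```

```bash
cat >> h.py <<'E'
def holes():
    o=manip.get_obs();c=manip.capture("wrist");C,D,P=wrays(o,c);Q=onplane(C,D,.0305);z=P[...,2]
    print("pos",o["ee_pos"].round(4),o["eef_rot"].round(2),"F",o["force"].round(1),"gap",o["finger_gap"].round(4))
    m=(c["depth"]>0)&(z<.025)&(abs(Q[...,0]-.5365)<.085)&(abs(Q[...,1]+.367)<.035)
    k,l,st,ce=cv2.connectedComponentsWithStats(m.astype(np.uint8),connectivity=4)
    for i in range(1,k):
        s=l==i
        if s.sum()>80:
            (cx,cy),(w,h),a=cv2.minAreaRect(Q[s][:,:2].astype(np.float32))
            print("hole",s.sum(),Q[s].mean(0).round(4),"rect",round(cx,4),round(cy,4),round(w,4),round(h,4),"px",ce[i].round(0))
    return o,c,P,Q
E
python3 - <<'E'
from h import *
o,c,P,Q=holes();cv2.imwrite("pics/w3.png",c["img"])
print(Rn.from_euler('xyz',o["eef_rot"],degrees=True).as_matrix().round(4).tolist())
E
```

```text
Traceback (most recent call last):
  File "h.py", line 25, in holes
    print("pos",o["ee_pos"].round(4),o["eef_rot"].round(2),"F",o["force"].round(1),"gap",o["finger_gap"].round(4))
                                                                                         ^^^^^^^^^^^^^^^^^^^^^
AttributeError: 'float' object has no attribute 'round'
```

```bash
sed -i 's/o\["finger_gap"\].round(4)/round(o["finger_gap"],4)/' h.py
python3 - <<'E'
from h import *
o,c,P,Q=holes();cv2.imwrite("pics/w3.png",c["img"])
E
```

```text
pos [ 0.595  -0.3748  0.1088] [-1.7997e+02  5.0000e-02  1.7063e+02] F [0.5 0.3 0.4] gap 0.0276
hole 778 [ 0.4814 -0.3971  0.0305] rect 0.4921 -0.4008 0.0144 0.0833 px [209.  78.]
hole 1175 [ 0.4765 -0.3584  0.0305] rect 0.4764 -0.3584 0.0343 0.0332 px [252.  65.]
hole 1199 [ 0.5346 -0.368   0.0305] rect 0.5349 -0.3678 0.0343 0.0337 px [251. 130.]
hole 564 [ 0.587  -0.3781  0.0305] rect 0.5883 -0.3779 0.024 0.0348 px [250. 188.]
```

View pics/w3.png

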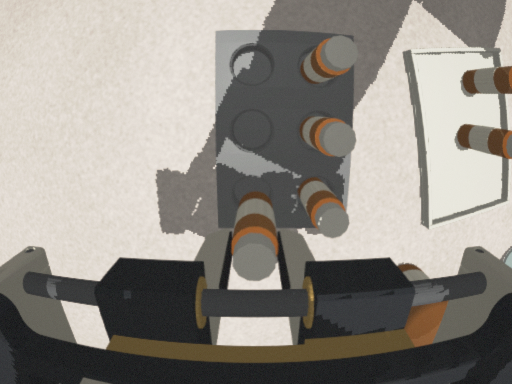

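The picture shows the held vial at (255,235) above the last hole at (250,190), with the other empty holes at (251,130) and (252,65). The vial sits about 3 mm to the right of the hole row, so I correct for that while lowering.

Call:
carry_out(commands=[0,-3,10,0,0,0,0,-3,20,0,0,0,0,-3,30,0,0,0,0,-3,36,0,0,0,0,-3,42,0,0,0,0,-3,48,0,0,0,0,-3,53,0,0,0,0,-3,54,0,0,0])

```text
time_s: 6.8
ee_pos: [0.5943, -0.3775, 0.0536]
eef_rot: [180.0, 0.0, 170.6]
force: [0.3, 1.1, 4.0]
finger_gap: 0.0274
grasp_force: 12.0
```

Call:
carry_out(commands=[0,0,0,0,0,0,0,0,0,0,0,0])

```text
time_s: 7.0
ee_pos: [0.5941, -0.3777, 0.0538]
eef_rot: [-180.0, 0.0, 170.6]
force: [0.2, 0.2, -1.4]
finger_gap: 0.0274
grasp_force: 12.0
```

Call:
carry_out(commands=[0,0,0,0,0,0,0,0,0,0,0,0,0,0,0,0,0,0,0,0,0,0,0,0], jaw=-0.15)

```text
time_s: 7.4
ee_pos: [0.5942, -0.3776, 0.0538]
eef_rot: [-180.0, 0.0, 170.6]
force: [-0.7, 0.3, -0.2]
finger_gap: 0.0394
grasp_force: 0.0
```

Call:
carry_out(commands=[0,0,-10,0,0,0,0,0,-40,0,0,0,0,0,-85,0,0,0,0,0,-100,0,0,0])

```text
time_s: 7.8
ee_pos: [0.5957, -0.3787, 0.1595]
eef_rot: [-179.8, 0.3, 170.6]
force: [-0.6, -0.5, 1.5]
finger_gap: 0.0397
grasp_force: 0.0
```

```bash
cat >> h.py <<'E'
def caps():
    o=manip.get_obs();c=manip.capture("top");P=cloud(c);z=P[...,2]
    print(o["time_s"],o["ee_pos"].round(4),round(o["finger_gap"],4))
    m=(z>.088)&(z<.112)&(P[...,1]<-.05)&(P[...,1]>-.42)&(P[...,0]>.4)&(P[...,0]<.69)
    k,l,st,ce=cv2.connectedComponentsWithStats(m.astype(np.uint8))
    for i in range(1,k):
        q=P[l==i]
        if len(q)>5: print("top",len(q),q.mean(0).round(4),np.ptp(q,axis=0).round(3))
    o=manip.get_obs();c=manip.capture("wrist");C,D,P=wrays(o,c);z=P[...,2]
    m=(c["depth"]>0)&(z>.09)&(z<.112)&(P[...,1]<-.05)&(P[...,0]<.69)
    k,l,st,ce=cv2.connectedComponentsWithStats(m.astype(np.uint8))
    for i in range(1,k):
        q=P[l==i]
        if len(q)>40: print("wrist",len(q),q.mean(0).round(4),np.ptp(q,axis=0).round(3),"top z",np.median(q[:,2]).round(4))
E
python3 -c "
from h import *
caps()"
```

```text
7.8 [ 0.5957 -0.3787  0.1595] 0.0397
top 44 [ 0.6063 -0.3156  0.0993] [0.022 0.023 0.017]
top 44 [ 0.5974 -0.3749  0.1001] [0.022 0.024 0.014]
top 39 [ 0.5717 -0.1186  0.1004] [0.022 0.021 0.015]
top 44 [ 0.5481 -0.3061  0.0994] [0.022 0.025 0.018]
top 41 [ 0.5089 -0.1037  0.0998] [0.021 0.022 0.015]
top 44 [ 0.4883 -0.2963  0.1003] [0.023 0.021 0.019]
wrist 652 [ 0.4862 -0.3002  0.1018] [0.024 0.024 0.014] top z 0.1023
wrist 376 [ 0.5063 -0.11    0.0991] [0.024 0.026 0.014] top z 0.1006
wrist 653 [ 0.5441 -0.3099  0.1017] [0.023 0.024 0.015] top z 0.1024
wrist 379 [ 0.5682 -0.1246  0.0991] [0.024 0.024 0.013] top z 0.1007
wrist 625 [ 0.5935 -0.3775  0.1018] [0.024 0.024 0.014] top z 0.1025
wrist 600 [ 0.6022 -0.3197  0.1014] [0.023 0.024 0.014] top z 0.1023
```

Call:
carry_out(commands=[5,20,-5,0,0,0,16,60,-5,0,0,0,28,105,-5,0,0,0,40,150,-5,0,0,0,52,195,-5,0,0,0,62,230,-5,0,0,0,67,248,-5,0,0,0,67,248,0,0,0,0], jaw=0.4)

```text
time_s: 8.7
ee_pos: [0.5682, -0.1203, 0.1532]
eef_rot: [180.0, -0.0, 170.7]
force: [0.8, -1.8, -0.1]
finger_gap: 0.0648
grasp_force: 0.0
```

Call:
carry_out(commands=[0,0,20,0,0,0,0,0,34,0,0,0,0,0,34,0,0,0,0,0,34,0,0,0])

```text
time_s: 9.1
ee_pos: [0.5684, -0.1227, 0.1194]
eef_rot: [180.0, -0.0, 170.6]
force: [-0.7, -0.2, 0.5]
finger_gap: 0.0652
grasp_force: 0.0
```

```bash
python3 -c "
from h import *
o=manip.get_obs();c=manip.capture('wrist');C,D,P=wrays(o,c)
m=(c['depth']>0)&(P[...,2]>.09)&(P[...,2]<.106)&(np.hypot(P[...,0]-.568,P[...,1]+.123)<.03)
p=P[m].mean(0);print(m.sum(),p,np.ptp(P[m],axis=0));delta(p[0],p[1],.053,[180,0,170.6])"
```

```text
835 [ 0.56768228 -0.12039906  0.10073108] [0.02269542 0.02330762 0.01357815]
t 9.15 pos [ 0.5687 -0.1227  0.12  ] [-1.7999e+02  1.0000e-02  1.7057e+02] gap 0.065 F [-0.1  0.  -0. ] -> [ 1.4  2.1 67. ] [-0.  0. -0.]
```

Call:
carry_out(commands=[1,2,30,0,0,0,1,2,55,0,0,0,1,2,67,0,0,0,1,2,67,0,0,0])

```text
time_s: 9.55
ee_pos: [0.5673, -0.1199, 0.052]
eef_rot: [180.0, -0.1, 170.6]
force: [1.2, 1.2, 1.2]
finger_gap: 0.0653
grasp_force: 0.0
```

Call:
carry_out(commands=[0,0,0,0,0,0,0,0,0,0,0,0,0,0,0,0,0,0,0,0,0,0,0,0,0,0,0,0,0,0,0,0,0,0,0,0], jaw=-1, squeeze=12)

```text
time_s: 10.15
ee_pos: [0.568, -0.1199, 0.053]
eef_rot: [-180.0, 0.0, 170.6]
force: [-0.4, 1.1, 2.2]
finger_gap: 0.0275
grasp_force: 12.0
```

Call:
carry_out(commands=[0,0,-10,0,0,0,0,0,-35,0,0,0,0,0,-70,0,0,0,0,0,-105,0,0,0,0,0,-125,0,0,0,0,0,-130,0,0,0])

```text
time_s: 10.75
ee_pos: [0.5688, -0.1201, 0.1857]
eef_rot: [-180.0, 0.2, 170.6]
force: [0.7, 0.2, -1.4]
finger_gap: 0.0272
grasp_force: 12.0
```

```bash
python3 -c "
from h import *
delta(.5348,-.3679,.185,[180,0,170.6])"
```

```text
t 10.75 pos [ 0.5688 -0.1201  0.1857] [-179.97    0.24  170.62] gap 0.0272 F [ 0.7  0.2 -1.4] -> [  -6.9 -250.     0.9] [-0.001  0.004  0.   ]
```

Call:
carry_out(commands=[0,-15,0,0,0,0,-1,-50,0,0,0,0,-3,-90,0,0,0,0,-4,-130,0,0,0,0,-5,-170,0,0,0,0,-6,-207,0,0,0,0,-7,-238,0,0,0,0,-8,-250,0,0,0,0])

```text
time_s: 11.55
ee_pos: [0.5331, -0.3708, 0.1807]
eef_rot: [180.0, -0.1, 170.5]
force: [-0.5, -0.1, -0.2]
finger_gap: 0.0271
grasp_force: 12.0
```

Call:
carry_out(commands=[0,0,20,0,0,0,0,0,50,0,0,0,0,0,75,0,0,0,0,0,75,0,0,0,0,0,75,0,0,0])

```text
time_s: 12.05
ee_pos: [0.5348, -0.3676, 0.1076]
eef_rot: [180.0, -0.1, 170.6]
force: [0.3, -0.3, -1.0]
finger_gap: 0.0273
grasp_force: 12.0
```

```bash
python3 -c "
from h import *
holes();delta(.5348,-.3679,.054,[180,0,170.6])"
```

```text
pos [ 0.5348 -0.3676  0.1076] [ 1.7997e+02 -6.0000e-02  1.7063e+02] F [ 0.3 -0.3 -1. ] gap 0.0273
hole 785 [ 0.4804 -0.397   0.0305] rect 0.4938 -0.3953 0.0139 0.0846 px [213. 144.]
hole 1193 [ 0.4753 -0.3582  0.0305] rect 0.4753 -0.3586 0.0339 0.0341 px [254. 131.]
hole 558 [ 0.5279 -0.3663  0.0305] rect 0.5296 -0.367 0.0345 0.024 px [255. 189.]
t 12.1 pos [ 0.5353 -0.368   0.1086] [-1.7998e+02  4.0000e-02  1.7063e+02] gap 0.0272 F [ 0.2 -0.6 -0.1] -> [ 0.5  0.  54.6] [-0.     0.001  0.   ]
```

Call:
carry_out(commands=[0.5,0,10,0,0,0,0.5,0,20,0,0,0,0.5,0,30,0,0,0,0.5,0,36,0,0,0,0.5,0,42,0,0,0,0.5,0,48,0,0,0,0.5,0,53,0,0,0,0.5,0,54,0,0,0])

```text
time_s: 12.9
ee_pos: [0.5346, -0.3679, 0.0536]
eef_rot: [-180.0, 0.0, 170.6]
force: [-0.7, 0.7, 3.9]
finger_gap: 0.0275
grasp_force: 12.0
```

Call:
carry_out(commands=[0,0,0,0,0,0,0,0,0,0,0,0])

```text
time_s: 13.1
ee_pos: [0.5345, -0.3677, 0.0538]
eef_rot: [180.0, 0.0, 170.6]
force: [1.0, -0.5, -0.4]
finger_gap: 0.0273
grasp_force: 12.0
```

Call:
carry_out(commands=[0,0,0,0,0,0,0,0,0,0,0,0,0,0,0,0,0,0,0,0,0,0,0,0], jaw=-0.15)

```text
time_s: 13.5
ee_pos: [0.5345, -0.3678, 0.0538]
eef_rot: [-180.0, 0.0, 170.6]
force: [0.1, 1.0, 0.3]
finger_gap: 0.0395
grasp_force: 0.0
```

Call:
carry_out(commands=[0,0,-10,0,0,0,0,0,-40,0,0,0,0,0,-85,0,0,0,0,0,-100,0,0,0])

```text
time_s: 13.9
ee_pos: [0.5359, -0.3689, 0.159]
eef_rot: [-179.8, 0.3, 170.6]
force: [-0.8, 0.8, -0.8]
finger_gap: 0.0396
grasp_force: 0.0
```

Call:
carry_out(commands=[5,20,-5,0,0,0,17,60,-5,0,0,0,30,105,-5,0,0,0,42,150,-5,0,0,0,55,195,-5,0,0,0,66,235,-5,0,0,0,71,254,-5,0,0,0,71,254,0,0,0,0], jaw=0.4)

```text
time_s: 14.7
ee_pos: [0.5059, -0.1036, 0.1545]
eef_rot: [180.0, 0.1, 170.8]
force: [-0.2, -0.4, -0.1]
finger_gap: 0.0651
grasp_force: 0.0
```

Call:
carry_out(commands=[0,0,20,0,0,0,0,0,34,0,0,0,0,0,34,0,0,0,0,0,34,0,0,0])

```text
time_s: 15.1
ee_pos: [0.506, -0.1063, 0.1199]
eef_rot: [-180.0, -0.0, 170.6]
force: [0.3, 0.3, -0.7]
finger_gap: 0.0651
grasp_force: 0.0
```

```bash
python3 -c "
from h import *
o=manip.get_obs();c=manip.capture('wrist');C,D,P=wrays(o,c)
m=(c['depth']>0)&(P[...,2]>.09)&(P[...,2]<.106)&(np.hypot(P[...,0]-.5055,P[...,1]+.106)<.03)
p=P[m].mean(0);print(m.sum(),p,np.ptp(P[m],axis=0));delta(p[0],p[1],.053,[180,0,170.6])
for i in (.5937,-.3775),(.5345,-.3677):
  m=(c['depth']>0)&(P[...,2]>.09)&(P[...,2]<.12)&(np.hypot(P[...,0]-i[0],P[...,1]-i[1])<.03);print(m.sum(),P[m].mean(0),np.median(P[m][:,2])) if m.any() else 0"
```

```text
843 [ 0.50468896 -0.10549534  0.10071458] [0.02340994 0.02389995 0.01393806]
t 15.15 pos [ 0.5062 -0.1063  0.1203] [-1.7999e+02  4.0000e-02  1.7058e+02] gap 0.0652 F [ 0.5 -0.3 -0.5] -> [ 1.6  0.5 67.3] [-0.     0.001 -0.   ]
```

Call:
carry_out(commands=[1.5,0.5,30,0,0,0,1.5,0.5,55,0,0,0,1.5,0.5,67,0,0,0,1.5,0.5,67,0,0,0])

```text
time_s: 15.55
ee_pos: [0.504, -0.1049, 0.0521]
eef_rot: [180.0, -0.1, 170.6]
force: [-0.2, 0.1, 0.6]
finger_gap: 0.0649
grasp_force: 0.0
```

Call:
carry_out(commands=[0,0,0,0,0,0,0,0,0,0,0,0,0,0,0,0,0,0,0,0,0,0,0,0,0,0,0,0,0,0,0,0,0,0,0,0], jaw=-1, squeeze=12)

```text
time_s: 16.15
ee_pos: [0.5046, -0.1049, 0.053]
eef_rot: [-180.0, 0.0, 170.6]
force: [0.0, -0.5, 2.6]
finger_gap: 0.0272
grasp_force: 12.0
```

Call:
carry_out(commands=[0,0,-10,0,0,0,0,0,-35,0,0,0,0,0,-70,0,0,0,0,0,-105,0,0,0,0,0,-125,0,0,0,0,0,-130,0,0,0])

```text
time_s: 16.75
ee_pos: [0.5053, -0.1051, 0.1855]
eef_rot: [-180.0, 0.2, 170.6]
force: [0.2, -0.4, -1.0]
finger_gap: 0.0272
grasp_force: 12.0
```

Call:
carry_out(commands=[-1,-15,0,0,0,0,-3,-50,0,0,0,0,-5,-90,0,0,0,0,-7,-130,0,0,0,0,-9,-172,0,0,0,0,-11,-210,0,0,0,0,-12,-240,0,0,0,0,-13,-254,0,0,0,0])

```text
time_s: 17.55
ee_pos: [0.4742, -0.36, 0.1809]
eef_rot: [179.9, -0.1, 170.5]
force: [-0.3, -0.4, -1.1]
finger_gap: 0.0272
grasp_force: 12.0
```

Call:
carry_out(commands=[0,0,20,0,0,0,0,0,50,0,0,0,0,0,75,0,0,0,0,0,75,0,0,0,0,0,75,0,0,0])

```text
time_s: 18.05
ee_pos: [0.4757, -0.3573, 0.1076]
eef_rot: [180.0, -0.1, 170.6]
force: [-0.8, -0.1, -0.2]
finger_gap: 0.0274
grasp_force: 12.0
```

```bash
python3 -c "
from h import *
holes();delta(.4757,-.3583,.054,[180,0,170.6])"
```

```text
pos [ 0.4757 -0.3573  0.1076] [ 1.7996e+02 -6.0000e-02  1.7063e+02] F [-0.8 -0.1 -0.2] gap 0.0274
hole 585 [ 0.4735 -0.3963  0.0305] rect 0.4777 -0.3951 0.0142 0.0521 px [213. 200.]
hole 573 [ 0.4688 -0.3567  0.0305] rect 0.4707 -0.357 0.0346 0.0246 px [254. 189.]
t 18.1 pos [ 0.4761 -0.3577  0.1086] [-1.7998e+02  3.0000e-02  1.7063e+02] gap 0.0276 F [-0.2  0.2 -0.1] -> [ 0.4 -0.6 54.6] [-0.     0.001  0.   ]
```

Call:
carry_out(commands=[0.5,-0.5,10,0,0,0,0.5,-0.5,20,0,0,0,0.5,-0.5,30,0,0,0,0.5,-0.5,36,0,0,0,0.5,-0.5,42,0,0,0,0.5,-0.5,48,0,0,0,0.5,-0.5,53,0,0,0,0.5,-0.5,54,0,0,0])

```text
time_s: 18.9
ee_pos: [0.4754, -0.3581, 0.0536]
eef_rot: [-180.0, 0.0, 170.6]
force: [-0.6, 0.1, 5.1]
finger_gap: 0.0276
grasp_force: 12.0
```

Call:
carry_out(commands=[0,0,0,0,0,0,0,0,0,0,0,0])

```text
time_s: 19.1
ee_pos: [0.4753, -0.358, 0.0538]
eef_rot: [-180.0, 0.0, 170.6]
force: [0.3, -0.4, -0.6]
finger_gap: 0.0274
grasp_force: 12.0
```

Call:
carry_out(commands=[0,0,0,0,0,0,0,0,0,0,0,0,0,0,0,0,0,0,0,0,0,0,0,0], jaw=-0.15)

```text
time_s: 19.5
ee_pos: [0.4753, -0.358, 0.0538]
eef_rot: [-180.0, 0.0, 170.6]
force: [0.1, 0.3, 0.4]
finger_gap: 0.0394
grasp_force: 0.0
```

Call:
carry_out(commands=[0,0,-10,0,0,0,0,0,-40,0,0,0,0,0,-85,0,0,0,0,0,-130,0,0,0,0,0,-175,0,0,0,0,0,-220,0,0,0,0,0,-240,0,0,0,0,0,-240,0,0,0])

```text
time_s: 20.3
ee_pos: [0.476, -0.3586, 0.298]
eef_rot: [-179.8, 0.3, 170.6]
force: [0.8, 0.1, 0.0]
finger_gap: 0.0394
grasp_force: 0.0
```

```bash
python3 -c "
from h import *
caps();delta(.485,.262,.30,[180,0,94.4]);delta(.485,.262,.30,[180,0,-85.6]);print(manip.get_obs()['joint_positions'].round(1))"
```

```text
20.3 [ 0.476  -0.3586  0.298 ] 0.0394
top 44 [ 0.606  -0.3158  0.0994] [0.024 0.021 0.017]
top 44 [ 0.5974 -0.3744  0.1002] [0.022 0.021 0.017]
top 44 [ 0.5477 -0.3065  0.0996] [0.023 0.024 0.017]
top 45 [ 0.5387 -0.3658  0.0997] [0.021 0.023 0.019]
top 45 [ 0.4882 -0.2962  0.1001] [0.023 0.024 0.019]
top 46 [ 0.4796 -0.3559  0.0999] [0.021 0.024 0.018]
wrist 280 [ 0.4845 -0.3001  0.1017] [0.024 0.024 0.014] top z 0.1024
wrist 269 [ 0.4763 -0.3587  0.102 ] [0.023 0.023 0.015] top z 0.1026
wrist 264 [ 0.5347 -0.3681  0.1015] [0.024 0.023 0.014] top z 0.1025
wrist 239 [ 0.5431 -0.3095  0.1015] [0.022 0.023 0.014] top z 0.1023
wrist 252 [ 0.5927 -0.377   0.1011] [0.025 0.024 0.014] top z 0.1023
t 20.4 pos [ 0.475  -0.3578  0.2937] [180.    -0.   170.61] gap 0.0394 F [ 0.1 -0.5 -1.1] -> [ 91.2 613.1  -6.3] [ 0.   -0.    1.33]
t 20.4 pos [ 0.475  -0.3578  0.2937] [180.    -0.   170.61] gap 0.0394 F [ 0.1 -0.5 -1.1] -> [ 91.2 613.1  -6.3] [ 0.     0.    -1.811]
[ -41.5   20.5   80.4    0.    79.1 -122.1]
```

Call:
carry_out(commands=[3,20,0,0,0,0.06,9,60,0,0,0,0.18,16,105,0,0,0,0.3,22,150,0,0,0,0.42,29,195,0,0,0,0.54,36,240,0,0,0,0.66,42,285,0,0,0,0.78,49,330,0,0,0,0.9], jaw=0)

```text
time_s: 21.2
ee_pos: [0.4798, -0.0225, 0.2924]
eef_rot: [-179.9, -0.1, 118.8]
force: [1.0, 0.3, -0.3]
finger_gap: 0.0464
grasp_force: 0.0
```

```bash
python3 -c "
from h import *
delta(.485,.262,.30,[180,0,94.4])"
```

```text
t 21.2 pos [ 0.4798 -0.0225  0.2924] [-1.7989e+02 -8.0000e-02  1.1875e+02] gap 0.0464 F [ 1.   0.3 -0.3] -> [246.9 141.4  -7.5] [-0.002 -0.001  0.425]
```

Call:
carry_out(commands=[39,22,0,0,0,0.07,77,44,0,0,0,0.14,116,66,0,0,0,0.21,155,89,0,0,0,0.28,193,111,0,0,0,0.35,228,131,0,0,0,0.43,247,142,0,0,0,0.43,247,142,0,0,0,0.43])

```text
time_s: 22.0
ee_pos: [0.4839, 0.2625, 0.2918]
eef_rot: [-179.8, 0.0, 94.6]
force: [0.2, 0.0, -0.0]
finger_gap: 0.0463
grasp_force: 0.0
```

```bash
python3 - <<'E'
from h import *
o=manip.get_obs();c=manip.capture("wrist");C,D,P=wrays(o,c);cv2.imwrite("pics/w4.png",c["img"])
print(o["ee_pos"],o["eef_rot"])
z=P[...,2];m=(c["depth"]>0)&(z>.182)&(z<.206)&(abs(P[...,0]-.485)<.04)&(abs(P[...,1]-.262)<.075)
q=P[m];print(m.sum(),q.mean(0),np.percentile(q,[2,98],axis=0).round(4),cv2.minAreaRect(q[:,:2].astype(np.float32)))
m2=(c["depth"]>0)&(z>.13)&(z<.17)&(P[...,0]<.72)&(P[...,0]>.4);print(np.median(z[m2]),cv2.minAreaRect(P[m2][:,:2].astype(np.float32)))
delta(q[:,0].mean(),q[:,1].mean(),.25,[180,0,94.4])
E
```

```text
[0.48394661 0.26246439 0.29184868] [-1.79831489e+02  3.76091727e-02  9.45763417e+01]
1478 [0.48306363 0.26756128 0.19841793] [[0.4747 0.2038 0.195 ]
 [0.4916 0.3261 0.2006]] ((0.4835822284221649, 0.26418337225914), (0.011453486047685146, 0.1302480548620224), 4.323665142059326)
0.15401042588837083 ((0.5787190198898315, 0.2991129755973816), (0.24744813144207, 0.3428076505661011), 4.424454689025879)
t 22.05 pos [0.4842 0.261  0.2921] [-1.7984e+02  6.0000e-02  9.4540e+01] gap 0.0464 F [ 0.6  0.1 -0.2] -> [ 6.7 -0.5 42.1] [-0.003  0.001  0.002]
```

View pics/w4.png

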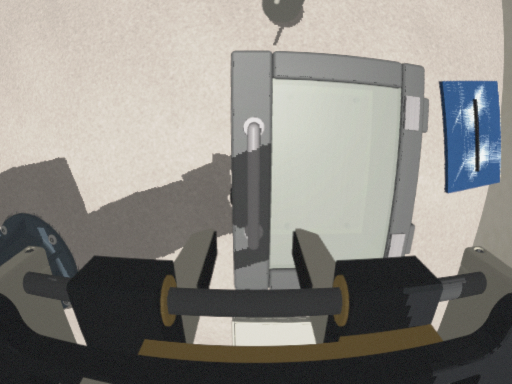

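The wrist picture shows the handle bar vertical at column 253, from row 125 to row 245, centred between the fingers at (205,260) and (310,260). Its top is at 0.1995 m, so its centre is at about 0.193 m. I now go down and grip it.

Call:
carry_out(commands=[3,0,25,0,0,0,3,0,60,0,0,0,3,0,90,0,0,0,3,0,108,0,0,0,3,0,113,0,0,0,3,0,113,0,0,0,3,0,113,0,0,0])

```text
time_s: 22.75
ee_pos: [0.4852, 0.2632, 0.1817]
eef_rot: [179.9, -0.0, 94.4]
force: [0.4, -0.4, -0.3]
finger_gap: 0.0468
grasp_force: 0.0
```

Call:
carry_out(commands=[0,0,0,0,0,0,0,0,0,0,0,0,0,0,0,0,0,0,0,0,0,0,0,0,0,0,0,0,0,0,0,0,0,0,0,0], jaw=-1, squeeze=25)

```text
time_s: 23.35
ee_pos: [0.4847, 0.2635, 0.1808]
eef_rot: [180.0, -0.0, 94.4]
force: [-0.6, 0.1, 0.1]
finger_gap: 0.0035
grasp_force: 0.0
```

```bash
python3 - <<'E'
from h import *
delta(.4835,.264,.179,[180,0,94.4])
r,h=200,53
for t in range(0,66,5):
    a=np.radians(t);print(t,"back",round(200-r*np.cos(a)+h*np.sin(a),1),"up",round(r*np.sin(a)+h*np.cos(a)-h,1))
E
```

```text
t 23.35 pos [0.4847 0.2635 0.1808] [180.    -0.    94.42] gap 0.0035 F [-0.6  0.1  0.1] -> [ 0.6 -1.1  1.8] [ 0. -0.  0.]
0 back 0.0 up 0.0
5 back 5.4 up 17.2
10 back 12.2 up 33.9
15 back 20.5 up 50.0
20 back 30.2 up 65.2
25 back 41.1 up 79.6
30 back 53.3 up 92.9
35 back 66.6 up 105.1
40 back 80.9 up 116.2
45 back 96.1 up 125.9
50 back 112.0 up 134.3
55 back 128.7 up 141.2
60 back 145.9 up 146.7
65 back 163.5 up 150.7
```

```bash
python3 - <<'E'
from h import *
o=manip.get_obs();c=manip.capture("wrist");s=manip.capture("scene");t=manip.capture("top")
def z(i,x0,x1,y0,y1,f): return cv2.resize(i[y0:y1,x0:x1],None,fx=f,fy=f,interpolation=cv2.INTER_CUBIC)
a=z(s["img"],215,375,60,220,3);b=z(c["img"],150,360,100,300,1.5);b=cv2.resize(b,(315,480))
cv2.imwrite("pics/m5.png",np.hstack([a,b]))
P=cloud(t);zz=P[...,2];m=(zz>.17)&(zz<.206)&(abs(P[...,0]-.485)<.05)&(abs(P[...,1]-.262)<.08);print("top",m.sum(),P[m].mean(0))
P=cloud(s);zz=P[...,2];m=(zz>.17)&(zz<.206)&(abs(P[...,0]-.485)<.03)&(abs(P[...,1]-.262)<.08);print("scene",m.sum(),P[m].mean(0))
print(o["finger_gap"],o["grasp_force"])
E
```

```text
top 15 [0.48933681 0.20477882 0.19585374]
scene 164 [0.48539504 0.25710726 0.19169626]
0.0034654651787876375 0.0
```

View pics/m5.png

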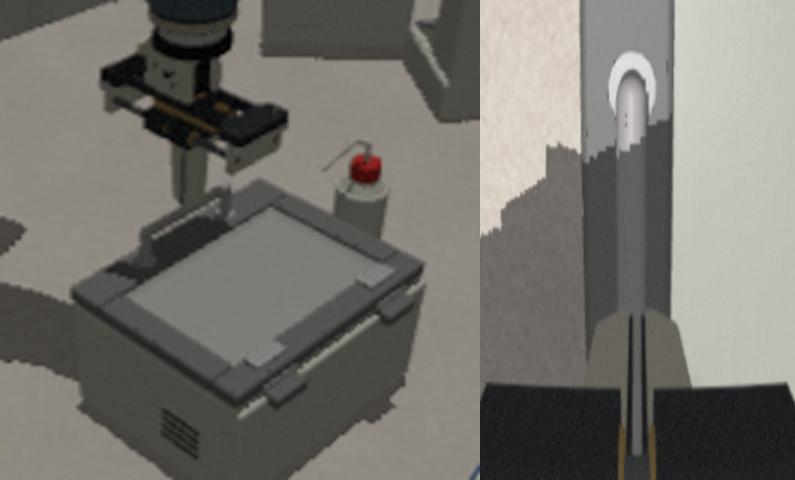

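The scene crop shows the closed fingertips at about (190,200), right at the bar. The wrist crop shows the bar running in under nearly shut fingers, so the grip missed. I check the fingertip height in depth.

```bash
python3 - <<'E'
from h import *
o=manip.get_obs();c=manip.capture("wrist");C,D,P=wrays(o,c);d=c["depth"]
R=Rn.from_euler('xyz',o["eef_rot"],degrees=True)
L=(P-o["ee_pos"])@R.as_matrix()  # tool coords
for v in range(180,300,8):
    print(v,[(u,*(L[v,u]*1000).round(0).astype(int)) for u in range(236,276,6) if d[v,u]>0])
s=manip.capture("scene");Q=cloud(s)
for v in range(112,140,3): print(v,[(u,*(Q[v,u]*1000).round(0).astype(int)) for u in range(272,288,3)])
E
```

```text
180 [(236, np.int64(28), np.int64(-13), np.int64(21)), (242, np.int64(37), np.int64(-7), np.int64(-17)), (248, np.int64(38), np.int64(-3), np.int64(-20)), (254, np.int64(38), np.int64(0), np.int64(-20)), (260, np.int64(37), np.int64(4), np.int64(-15)), (266, np.int64(28), np.int64(9), np.int64(22)), (272, np.int64(28), np.int64(14), np.int64(22))]
188 [(236, np.int64(22), np.int64(-13), np.int64(21)), (242, np.int64(32), np.int64(-7), np.int64(-16)), (248, np.int64(33), np.int64(-3), np.int64(-18)), (254, np.int64(33), np.int64(0), np.int64(-19)), (260, np.int64(32), np.int64(4), np.int64(-16)), (266, np.int64(22), np.int64(9), np.int64(21)), (272, np.int64(22), np.int64(14), np.int64(22))]
196 [(236, np.int64(16), np.int64(-13), np.int64(22)), (242, np.int64(27), np.int64(-7), np.int64(-15)), (248, np.int64(28), np.int64(-3), np.int64(-19)), (254, np.int64(28), np.int64(0), np.int64(-19)), (260, np.int64(27), np.int64(4), np.int64(-15)), (266, np.int64(16), np.int64(9), np.int64(22)), (272, np.int64(16), np.int64(14), np.int64(21))]
204 [(236, np.int64(10), np.int64(-13), np.int64(2
[... 6599 characters left out ...]
p.int64(157)), (287, np.int64(480), np.int64(310), np.int64(157))]
136 [(272, np.int64(460), np.int64(263), np.int64(156)), (275, np.int64(470), np.int64(268), np.int64(159)), (278, np.int64(474), np.int64(277), np.int64(158)), (281, np.int64(479), np.int64(285), np.int64(156)), (284, np.int64(488), np.int64(290), np.int64(159)), (287, np.int64(493), np.int64(299), np.int64(157))]
139 [(272, np.int64(477), np.int64(249), np.int64(160)), (275, np.int64(480), np.int64(259), np.int64(157)), (278, np.int64(487), np.int64(266), np.int64(158)), (281, np.int64(493), np.int64(273), np.int64(158)), (284, np.int64(501), np.int64(278), np.int64(159)), (287, np.int64(500), np.int64(292), np.int64(153))]
```

Call:
carry_out(commands=[0,0,0,0,0,0,0,0,0,0,0,0,0,0,0,0,0,0,0,0,0,0,0,0], jaw=-0.4)

```text
time_s: 24.0
ee_pos: [0.4847, 0.2635, 0.1807]
eef_rot: [-180.0, 0.0, 94.4]
force: [0.1, 0.1, 0.3]
finger_gap: 0.0259
grasp_force: 0.0
```

```bash
cat >> h.py <<'E'
def tips():
    o=manip.get_obs();c=manip.capture("wrist");C,D,P=wrays(o,c);d=c["depth"]
    R=Rn.from_euler('xyz',o["eef_rot"],degrees=True);L=(P-o["ee_pos"])@R.as_matrix()*1000
    m=(d>0)&(L[...,0]<12)&(L[...,0]>-12)&(abs(L[...,1])<32)&(L[...,2]>-60)
    for b in range(-30,30,4):
        s=m&(L[...,1]>=b)&(L[...,1]<b+4)
        if s.any(): print("y",b,"z max/sorted",np.histogram(L[...,2][s],bins=range(-60,40,6))[0])
    print("gap",o["finger_gap"],o["ee_pos"],o["force"].round(1)); return o,c,L
E
python3 -c "
from h import *
tips()"
```

```text
y -30 z max/sorted [26 10 11  5  3  0  0  0  0  0  0  0  0  0 18  0]
y -26 z max/sorted [ 40  37  35  31  29   7   0   0   0   0   0   0   0 129   9   0]
y -22 z max/sorted [ 35  42  34  33  33  22   0   0   0   0   0   0   0 135   0   0]
y -18 z max/sorted [ 46  37  39  31  31  26   9   0   0   0   0   0   0 152   0   0]
y -14 z max/sorted [ 45  46  42  41  36  31   8   0   0   0   0   0   0 163   0   0]
y -10 z max/sorted [ 0  0  0  0  0  0  0 69  0  0  0  0  0 35  0  0]
y -6 z max/sorted [  0   0   0   0   0   0 133 100   0   0   0   0   0   0   0   0]
y -2 z max/sorted [  0   0   0   0   0   0 172  43   0   0   0   0   0   0   0   0]
y 2 z max/sorted [  0   0   0   0   0   0   9 127   0   0   0   0   0  30   0   0]
y 6 z max/sorted [  0   0   0   0   0   0   0   0   0   0   0   0   0 149   0   0]
y 10 z max/sorted [ 36  32  29  31  23   8   6   0   0   0   0   0   0 153   1   0]
y 14 z max/sorted [ 48  43  39  35  34  29  12   0   0   0   0   0   0 138  12   0]
y 18 z max/sorted [ 37  37  36  33  28  26   3   0   0   0   0   0   0   1 138   0]
y 22 z max/sorted [ 38  41  36  34  32   9   0   0   0   0   0   0   0   0 149   0]
y 26 z max/sorted [ 31  24  24  17   8   0   0   0   0   0   0   0   0   0 144   0]
gap 0.02591483490425667 [0.48467667 0.26349952 0.18073648] [0.1 0.1 0.3]
```

Call:
carry_out(commands=[0,-1,4,0,0,0,0,-1,8,0,0,0,0,-1,12,0,0,0,0,-1,15,0,0,0,0,-1,18,0,0,0,0,-1,20,0,0,0,0,-1,20,0,0,0])

```text
time_s: 24.75
ee_pos: [0.4836, 0.2633, 0.1604]
eef_rot: [-180.0, 0.0, 94.4]
force: [-0.4, 0.5, -0.2]
finger_gap: 0.0283
grasp_force: 0.0
```

Call:
carry_out(commands=[0,0,0,0,0,0,0,0,0,0,0,0,0,0,0,0,0,0,0,0,0,0,0,0,0,0,0,0,0,0], jaw=-1, squeeze=25)

```text
time_s: 25.25
ee_pos: [0.4823, 0.2633, 0.1608]
eef_rot: [-179.8, 0.0, 94.4]
force: [-8.1, -0.9, 4.9]
finger_gap: 0.0115
grasp_force: 25.0
```

Call:
carry_out(commands=[0,2,-7,0,0,0,0,5,-17,0,0,0,0,12,-34,0,0,0,0,20,-50,0,0,0,0,30,-65,0,0,0,0,41,-80,0,0,0,0,53,-93,0,0,0,0,53,-93,0,0,0])

```text
time_s: 26.05
ee_pos: [0.5358, 0.2675, 0.2567]
eef_rot: [-179.9, -0.0, 94.4]
force: [-19.6, -3.5, 15.8]
finger_gap: 0.0108
grasp_force: 25.0
```

```bash
cat >> h.py <<'E'
def lid():
    for n in("top","scene"):
        c=manip.capture(n);P=cloud(c);u=np.array([.997,.077]);w=np.array([-.077,.997])
        rel=P[...,:2]-np.array([.4835,.264]);s=rel@u*1000;t=rel@w*1000;z=P[...,2]*1000
        # lid side frames, clear of gripper: |t| 105..140
        m=(c["depth"]>0)&(abs(t)>100)&(abs(t)<140)&(s>-20)&(s<190)&(z>162)&(z<340)
        q=np.c_[s[m],z[m]]
        if len(q)>20:
            vx,vy,x0,y0=cv2.fitLine(q.astype(np.float32),cv2.DIST_HUBER,0,.01,.01).ravel();print(n,len(q),"angle",np.degrees(np.arctan2(vy,vx)),"c",x0,y0,"max z",q[:,1].max(),"s min",q[:,0].min())
    o=manip.get_obs();print(o["time_s"],o["ee_pos"].round(4),o["force"].round(1),round(o["finger_gap"],4),o["grasp_force"])
    return c
E
python3 -c "
from h import *
lid()"
```

```text
top 660 angle -30.293541 c 89.40108 224.15887 max z 269.8282113121999 s min 8.752084358842097
scene 1435 angle -30.064394 c 100.5904 215.10489 max z 266.82655576553503 s min 11.026819620906963
26.15 [0.5345 0.2674 0.2554] [-18.9  -4.5  13.9] 0.0115 25.004075467586517
```

Call:
carry_out(commands=[0,5,-7,0,0,0,0,11,-14,0,0,0,0,26,-25,0,0,0,0,42,-35,0,0,0,0,58,-43.5,0,0,0,0,75,-50.5,0,0,0,0,92,-56.5,0,0,0,0,92,-56.5,0,0,0])

```text
time_s: 26.95
ee_pos: [0.6302, 0.2744, 0.312]
eef_rot: [179.8, -0.0, 94.4]
force: [-3.0, -1.9, 8.1]
finger_gap: 0.0111
grasp_force: 25.0
```

Call:
carry_out(commands=[0,0,0,0,0,0,0,0,0,0,0,0,0,0,0,0,0,0])

```text
time_s: 27.25
ee_pos: [0.6287, 0.2743, 0.3116]
eef_rot: [179.9, 0.0, 94.4]
force: [-1.9, -2.1, 4.8]
finger_gap: 0.0114
grasp_force: 25.0
```

```bash
python3 -c "
from h import *
c=lid();cv2.imwrite('pics/s6.png',c['img']);caps()"
```

```text
top 301 angle -59.716225 c 139.29846 282.14374 max z 339.98085898211275 s min 90.68542430000656
scene 1313 angle -60.665184 c 143.9793 268.51917 max z 339.7918082284394 s min 89.77519820209884
27.35 [0.6287 0.2743 0.3116] [-2.2 -2.4  4.8] 0.0109 25.001189410686493
27.35 [0.6287 0.2743 0.3116] 0.0109
top 44 [ 0.6061 -0.3157  0.0995] [0.022 0.022 0.017]
top 45 [ 0.5972 -0.3746  0.1   ] [0.022 0.024 0.019]
top 43 [ 0.5479 -0.306   0.1008] [0.022 0.025 0.014]
top 45 [ 0.5386 -0.3656  0.1004] [0.021 0.023 0.017]
top 47 [ 0.4883 -0.2962  0.0992] [0.024 0.023 0.018]
top 46 [ 0.4797 -0.3559  0.0999] [0.021 0.025 0.016]
```

View pics/s6.png

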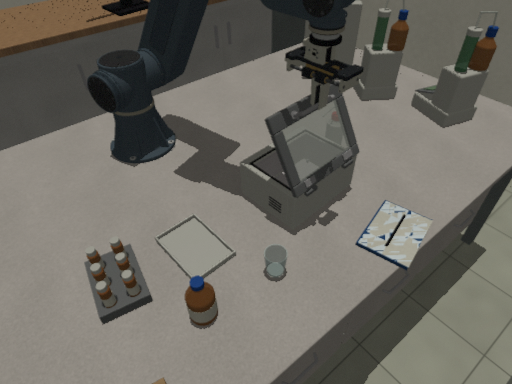

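The picture shows the lid held open near (318,140), measured at 60 degrees from two views. All six vials stand in the rack at (120,275), and the bottles and beaker are where they were. The arm is at rest, so I hand in.

```bash
python3 -c "
from h import *
o=manip.get_obs();print(o['qd'].round(2),o['force'].round(1));print(manip.sign_off())"
```

```text
[ 0.02 -0.09  0.03  0.02 -0.06  0.05] [-3.1 -2.   5.3]
the job is handed in; nothing more can be done
None
```

All three vials are fully down in the rack with the other three, and the lid is held open at about 60 degrees, at rest; the job is handed in, but no verdict was shown.

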